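# Dry the pumice block on the three-pip programme

### The job

Start a drying run for the pumice block: take it from the lower tier of the clear organizer and set it down (do not drop it) flat on the slatted rack of the white dryer, inside the rim. Then turn the dryer's selector knob until its nose points at the mark with three pips and it rests in that detent, and only after that press the dryer's start button fully in and let it come back up. Leave all the other things where they are.

Things in the scene. Friction and masses are not known exactly. Their poses are not given: they have to be found in the camera images.
- dryer: White box dryer, 200 (x) x 280 mm (y), fixed, on the left or right, turned up to 15 deg. Origin: centre of underside; +x away from robot at yaw 0. +y half: slatted rack 150 x 120 mm sunk 12 mm below a rim 74 mm high. -y half: deck 70 mm high, black selector knob at (-45, -72) mm, round start button at (62, -72). On the knob's +x side four marks: radial rows of 1, 2, 3, 4 black pips, clockwise.
- rack (a point): Centre of the rack's slats, on their top face (62 mm above the shelf); axes as the dryer's. The rim stands 12 mm above it, its inner faces 75 mm away in x and 60 mm in y.
- selector_grip (a point): On the selector knob's vertical axis, halfway up its grip bar (87.5 mm above the shelf); turns with the knob, +x points along the bar to the pointed nose (white line on top). Black bar 48 mm long, 11 mm wide, its top 11 mm above this point; below it a 50 mm disc whose face is 11 mm below this point. Grip the bar across its width from above, firmly (about 30 N).
- selector (a joint): Selector angle, rad; grows clockwise seen from above. Detents: 0 = one pip, 0.65 = two, 1.3 = THREE pips (wanted), 1.95 = four; stops just beyond 0 and 1.95. The nose points along the dryer's +x at 0.975. A spring (up to 0.1 N m) pulls it into the nearest detent when let go. Starts in the one-pip or two-pip detent.
- mark3 (a point): First pip of the three-pip mark, on the deck, 36 mm from the knob's axis; the nose must point at it (pips 5 mm across, 7.5 mm apart).
- start_top (a point): Centre of the top face of the round grey start button (26 mm across) on the dryer's deck; it moves down with the button.
- start (a joint): How far the start button is pressed, in m: 0 out, 0.006 fully in, sprung back, about 5 N when fully in.
- organizer: Clear acrylic stepped organizer, 260 mm deep (x) x 250 mm wide (y), fixed. Origin: centre of its underside, +x away from the robot at yaw 0. Lower tier: floor 5 mm thick, front and side lips 17 mm high, open above for x from -126 to 26 mm. Upper tier: x from 26 to 130 mm, floor top at 100 mm, lips to 115 mm.
- pumice: Grey-green pumice block, 85 mm (x) x 45 mm (y) x 32 mm (z) with rounded edges, 70 to 140 g; origin: centre of its underside. It lies flat in the front of the lower tier, in the half at the organizer's -y side, its length roughly along the organizer's x. The only plain block there.
- grout_brush: Bystander: orange grout brush, 155 mm x 22 mm x 39 mm, lying in the lower tier beside the pumice (organizer's +y side). Origin: underside, near its middle.
- soap_dish: Bystander: white ceramic soap dish 75 x 105 x 22 mm on the upper tier. Origin: centre of its underside.
- pump_bottle: Bystander: closed white pump dispenser, 62 mm across, 133 mm tall, on the upper tier (its press head is not the start button). Origin: centre of its underside.
- jar: Bystander: jar 60 mm across, 75 mm tall, on the shelf towards the far side. Origin: centre of its underside.
- tape_roll: Bystander: roll of paper tape lying flat, 84 mm across, 30 mm tall, towards the far side. Origin: centre of its underside.
- tin: Bystander: tin 72 mm across, 85 mm tall, towards the far side. Origin: centre of its underside.
- scraper: Bystander: flat scraper 190 mm long, 75 mm wide at the blade, 18 mm tall, lying to the left of the other things. Origin: underside, where the handle meets the blade's shank.
Not all that is in view belongs to the job. There is more than one size of the pumice; the one meant has the size given above.

How it is judged:
On the way, in this order (a step that is already met when the one before it is completed fails the run):
1. the pumice lies flat on the rack inside the rim, let go (x of pumice in the frame of rack between -0.055 and 0.055 m and y of pumice in the frame of rack between -0.04 and 0.04 m and z of pumice in the frame of rack between -0.004 and 0.004 m and angle between pumice's own z axis and vertical below 0.12 rad and linear speed of pumice below 0.02 m/s and contact force between the fingers and pumice below 0.05 N), for 0.2 s.
2. the selector rests at the three-pip mark (value of joint selector between 1.2 and 1.4 rad), for 0.3 s.
3. the start button is pressed fully in (value of joint start above 0.0045 m), for 0.02 s.
At the end, for the whole second after the job is handed in: The pumice lies still and flat on the slats inside the rim (4 mm, 0.12 rad); the selector is within 0.10 rad of the three-pip detent; the start button, pressed over 4.5 mm with the selector there, is out again (under 1.5 mm); no bystander has moved 30 mm (all of step 2 and x of pumice in the frame of rack between -0.055 and 0.055 m and y of pumice in the frame of rack between -0.04 and 0.04 m and z of pumice in the frame of rack between -0.004 and 0.004 m and angle between pumice's own z axis and vertical below 0.12 rad and linear speed of pumice below 0.02 m/s and value of joint start below 0.0015 m); the robot touches nothing.
It fails at once if the start button pressed while the selector is not at the three-pip mark (value of joint start above 0.0035 m and not (value of joint selector between 1.2 and 1.4 rad)).
It fails at once if the pumice dropped (falling free faster than 0.9 m/s, some 4 cm of fall) (linear speed of pumice above 0.9 m/s and contact force between the fingers and pumice below 0.05 N).
It fails at once if a bystander moved by more than 30 mm (distance of any of grout_brush, soap_dish, pump_bottle, jar, tape_roll, tin, scraper from where it was at the start of the episode above 0.03 m).
It also fails if it takes over 67 s, if anything falls off the work surface, if the arm or the gripper's body presses on something with over 40 N, if the wrist force passes 120 N, or if a joint passes its speed limit or range.

### The arm

A 7-joint arm with a two-finger parallel gripper is mounted at the origin on the work surface. World frame = base frame: x ahead of the robot, y to its left, z up, the work surface at z = 0. Lengths are in m, angles in rad, forces in N, time in s.
With the tool pointing down it reaches from about 0.4 to 0.75 m from the base axis. Payload 19.5 kg.
Tool frame: the origin (TCP) lies at the very end of the fingers, on their centre line; the grasp point (between the pads) lies env.pinch_z behind it (env.pinch_z is the distance from the TCP to the grasp point, in m); z points along the fingers, y is the line along which they close (so a half turn about z gives the same grasp; the last joint's range is limited). The gripper opens to 85 mm and grips with 20 to 120 N. Pads are 22 mm wide; open, the fingers measure 114 mm over their backs; the gripper's body (76 mm by 85 mm) begins 54 mm behind the grasp point. The pads swing forward as they close: fully open they stand 13 mm farther back than shut.
Start: joints at [1.138, 0.707, -0.028, 1.485, 0.022, 0.951, -0.075], TCP at [0.219, -0.532, 0.194] pointing down, gripper open.
Joint ranges: [-2.71, 2.71], [-0.32, 2.16], [-1.57, 1.52], [0, 2.45], [-1.46, 4.6], [0, 2.02], [-2.83, 2.83]. Speed limits (rad/s): [1.89, 1.89, 2.57, 2.57, 3.01, 3.01, 3.01].

### API

Orientations are given as a unit quaternion [x, y, z, w].
In Python, from plant import env, cams, finder gives the robot as it stands. The module is installed in compiled form; this text tells all that it offers.
- The arm moves only by the tool move_arm, never from a script. Its argument "commands" is a list of rows, each a list of 3 entries, a list of its own where there are three numbers: the shift along the world's x, y, z in units of 0.15 m (1.0 is 0.15 m), then the turn, a rotation vector about the world's x, y, z in units of 120 degrees (1.0 is 120 degrees), then the opening, from 0 (shut) to 1 (fully open). A call has 1 to 12 rows; each row is the pose to reach, as a shift and turn from the pose commanded when the call began; what a row does not reach only later rows make up. A row lasts 1/8 s, in which the tool goes at most 62.5 mm and 10.7 degrees, less where a joint would pass 70% of its speed; a pose out of reach is approached as far as the arm can. A call with a number of a shift or a turn outside -1 to 1 is refused whole. A call with a gripper value outside its range is refused whole. The fingers move at their own pace and stop on an object; the grip force is fixed at half the most. Time passes only in rows, so rows that repeat a pose let the fingers close. It gives the time, the measured TCP pose, the force, the opening and the grip force at its end, in the units of the state.
- env.sense(): the state, without advancing time (a new reading comes with each control period).
- cams.read_camera(name): name is "scene" or "top"; returns a dict with "pixels" (384x512x3 uint8, red, green, blue), "intrinsics" (3x3 intrinsics, pixels), "k1" (the pictures are not rectified: a ray, as slopes to the right and down, at radius r is drawn at 1 + k1 r^2 times it, then the intrinsics apply), "T" (4x4, takes a point from camera to world coordinates). Camera axes: x right, y down, z forward; pixel columns grow to the right and rows downward; lengths in m; the calibration is good to about 2 mm. A picture is of the moment at which its call begins. There is no depth.
- env.hand_in(): hands the job in; it is judged then, once.
Trained networks look in a picture, given as the dict that the camera call returned (one of the last four; its "shot" number tells which), for a name from the list of things; names that differ only in an ending like _2 or _b are one class to them, and where a whole thing is asked for, a point or a joint stands for the part that bears it (a point fixed in the world has none). Each returns a list of dicts, best first, with "score" (0 to 1); they miss things now and then, are a little off and sometimes report something else, mostly with a low value. They report only what shows in the picture. A call takes as long as a camera call. They do not tell look-alikes from the thing itself.
- finder.recognise(query, picture): "location" ([x, y, z] in m, in world coordinates, good to about 4 mm: the middle of the surface that is visible of it).
- finder.trace(query, picture): "pixels" (384x512 bool, what is visible of it).
- finder.mark_of(query, picture): "location" ([x, y, z] in m, in world coordinates, good to about 4 mm: a listed point, or the origin of a listed thing).
The state is a dict: "time_s": time; "joint_positions": joint angles; "qd": joint speeds; "joint_torque": joint torques, N m; "eef_pos": TCP position; "ee_rot": TCP orientation; "wrist_force": force on the tool from outside, world axes, zero at the start; "wrist_torque": the same for the moment, N m; "opening": finger opening in m; "grasp_force": force on a finger pad.
Only numpy, scipy, OpenCV 4.12 (cv2) and the standard library are available. Lean on these libraries where they do the work, as an engineer would, in place of code of your own. Each camera call takes 0.05 s, during which the arm holds its last target. There are 200 camera calls.

## Working session

There is one attempt and no reset: what is moved stays moved. The work goes in short steps, Python scripts to look and compute and a tool call to move; the robot and the scene stay as the last step left them, time stands still between calls to the robot, and variables do not carry over. Pictures are saved under pics/ and viewed, at most 10 in all, crops included, and the job is handed in when it is done.

Besides the shell and the picture viewer there is one more tool, called after "Call:" by a JSON object that holds its "api" and its "payload". move_arm: Moves the arm, as the interface text tells. Shifts and turns lie within -1 to 1; 1 stands for 0.15 m of shift or 120 degrees of turn. Its arguments: {"type":"object","properties":{"commands":{"type":"array"}},"required":["commands"]}

```bash
mkdir -p pics; cat > h.py <<'E'
import numpy as np, cv2
from plant import env, cams, finder
def shot(n): return cams.read_camera(n)
def save(p,name): cv2.imwrite('pics/'+name,p['pixels'][:,:,::-1])
def proj(p,X):
    T=np.linalg.inv(p['T']); c=np.atleast_2d(X)@T[:3,:3].T+T[:3,3]
    s=c[:,:2]/c[:,2:]; s=s*(1+p['k1']*(s**2).sum(1,keepdims=True)); K=p['intrinsics']
    return s*[K[0,0],K[1,1]]+[K[0,2],K[1,2]]
def ray(p,uv):
    K=p['intrinsics']; d=(np.array(uv,float)-[K[0,2],K[1,2]])/[K[0,0],K[1,1]]; s=d.copy()
    for _ in range(20): s=d/(1+p['k1']*(s@s))
    return p['T'][:3,3], p['T'][:3,:3]@np.array([s[0],s[1],1])
def atz(p,uv,z):
    o,d=ray(p,uv); return o+d*(z-o[2])/d[2]
E
python3 - <<'E'
from h import *
np.set_printoptions(precision=4,suppress=True)
s=env.sense();print(env.pinch_z,s['time_s'],s['eef_pos'],s['ee_rot'],s['opening'])
P={n:shot(n) for n in('scene','top')}
for n,p in P.items():
    save(p,n+'0.png');print(n,p['T'][:3,3])
    for q in['dryer','rack','selector_grip','mark3','start_top','organizer','pumice','grout_brush']:
        print(q,[(np.round(r['location'],3),round(r['score'],2)) for r in finder.mark_of(q,p)[:3]])
    print('rec',[(np.round(r['location'],3),round(r['score'],2)) for r in finder.recognise('pumice',p)[:4]])
print(env.sense()['time_s'])
E
```

```text
0.0187 0.0 [ 0.2189 -0.5314  0.1938] [ 0.981   0.1942 -0.0001 -0.0005] 0.08551297469005091
scene [1.02   0.3541 0.9079]
dryer [(array([ 0.521, -0.204,  0.004]), 0.71), (array([0.765, 0.161, 0.001]), 0.6)]
rack [(array([ 0.531, -0.137,  0.059]), 0.83)]
selector_grip [(array([ 0.472, -0.269,  0.088]), 0.52)]
mark3 [(array([ 0.504, -0.284,  0.072]), 0.74)]
start_top [(array([ 0.577, -0.281,  0.091]), 0.62), (array([0.444, 0.22 , 0.006]), 0.46)]
organizer [(array([ 0.515,  0.243, -0.003]), 0.76)]
pumice [(array([0.254, 0.454, 0.   ]), 0.72), (array([0.272, 0.308, 0.004]), 0.62), (array([0.444, 0.222, 0.004]), 0.61)]
grout_brush [(array([0.506, 0.322, 0.003]), 0.8), (array([ 0.53 , -0.136,  0.059]), 0.29)]
rec [(array([0.446, 0.222, 0.037]), 0.86), (array([0.279, 0.308, 0.027]), 0.86), (array([0.62 , 0.302, 0.195]), 0.37)]
top [0.2274 0.1009 1.4931]
dryer [(array([ 0.521, -0.2  ,  0.003]), 0.61), (array([0.503, 0.33 , 0.009]), 0.27)]
rack [(array([ 0.535, -0.136,  0.062]), 0.89), (array([ 0.444,  0.22 , -0.001]), 0.4), (array([0.504, 0.325, 0.006]), 0.25)]
selector_grip [(array([ 0.477, -0.269,  0.087]), 0.57), (array([0.765, 0.164, 0.003]), 0.32), (array([0.599, 0.294, 0.1  ]), 0.2)]
mark3 [(array([ 0.504, -0.283,  0.07 ]), 0.83), (array([0.6  , 0.29 , 0.102]), 0.46)]
start_top [(array([ 0.578, -0.282,  0.091]), 0.44), (array([0.445, 0.498, 0.   ]), 0.34)]
organizer [(array([0.512, 0.245, 0.   ]), 0.77)]
pumice [(array([ 0.255,  0.457, -0.   ]), 0.89), (array([ 0.45 ,  0.225, -0.   ]), 0.79), (array([ 0.272,  0.301, -0.003]), 0.56)]
grout_brush [(array([0.503, 0.327, 0.007]), 0.67)]
rec [(array([0.443, 0.218, 0.032]), 0.88), (array([0.254, 0.454, 0.043]), 0.71)]
1.0
```

```bash
python3 - <<'E'
import cv2
a=cv2.imread('pics/scene0.png');b=cv2.imread('pics/top0.png')
cv2.imwrite('pics/s0.png',cv2.resize(a,(800,600)));cv2.imwrite('pics/t0.png',cv2.resize(b,(800,600)))
E
```

```text
(no output)
```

View pics/s0.png

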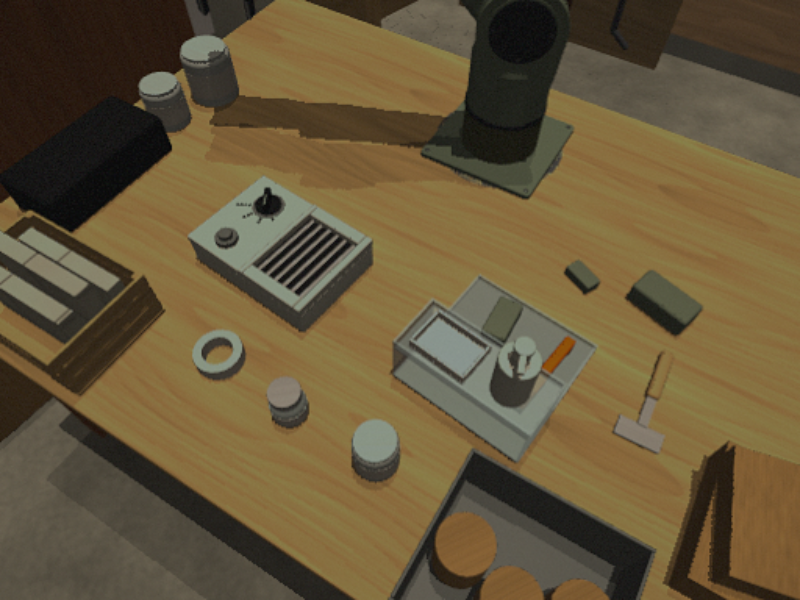

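View pics/t0.png

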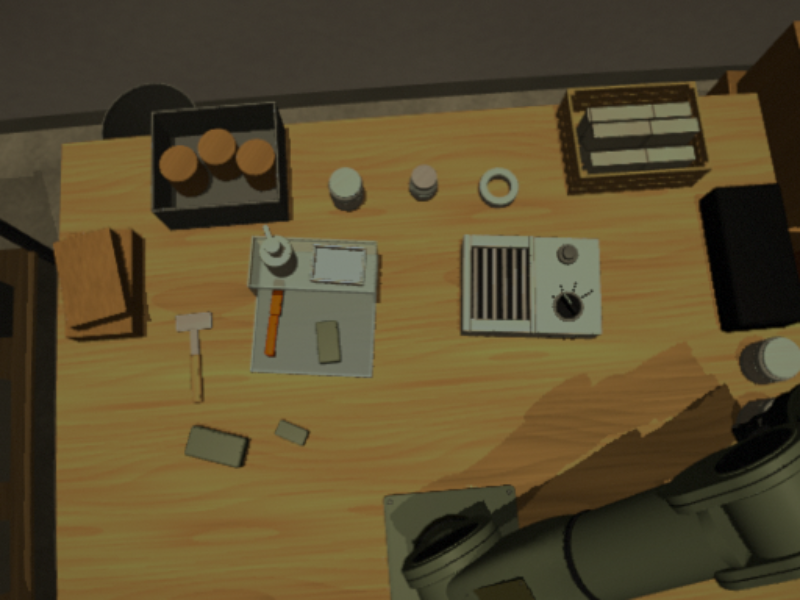

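```bash
python3 - <<'E'
from h import *
np.set_printoptions(precision=4,suppress=True)
loc={'rack':(0,70),'selector_grip':(-45,-72),'start_top':(62,-72),'mark3':(-45+36*np.cos(.325),-72-36*np.sin(.325)),'dryer':(0,0)}
A=[];B=[];
for n in('top','scene'):
    p=shot(n)
    for q,l in loc.items():
        r=finder.mark_of(q,p)[0]['location']; A.append(np.array(l)/1000);B.append(r[:2])
    for q,z in(('pumice',.037),('dryer',.072)):
        for t in finder.trace(q,p)[:2]:
            m=t['pixels'].astype(np.uint8); c=max(cv2.findContours(m,0,1)[0],key=cv2.contourArea)[:,0]
            W=np.array([atz(p,u,z)[:2] for u in c],np.float32)
            print(n,q,round(t['score'],2),m.sum(),cv2.minAreaRect(W*1000),c.mean(0))
    if n=='top': im=p['pixels'][:,:,::-1]
    else: im2=p['pixels'][:,:,::-1]
# rack y offset unknown: exclude it for the fit, then report it
A=np.array(A);B=np.array(B);k=np.array([i%5!=0 for i in range(10)])
z=(A-A[k].mean(0))@[1,1j]; w=(B-B[k].mean(0))@[1,1j]; yaw=np.angle((z[k].conj()*w[k]).sum())
R=np.array([[np.cos(yaw),-np.sin(yaw)],[np.sin(yaw),np.cos(yaw)]]); t=B[k].mean(0)-R@A[k].mean(0)
print('dryer',t,np.degrees(yaw)); print('res',B-(A@R.T+t)); print('rack local',(B[[0,5]]-t)@R)
a=cv2.resize(im[145:220,290:390],(800,600),interpolation=cv2.INTER_CUBIC)
b=cv2.resize(im2[110:170,115:195],(800,600),interpolation=cv2.INTER_CUBIC)
cv2.imwrite('pics/zoom.png',np.hstack([a[:,:,:],b])[:, :]); cv2.imwrite('pics/zoom1.png',cv2.resize(cv2.imread('pics/zoom.png'),(800,300))*1)
cv2.imwrite('pics/za.png',np.clip(a*1.6,0,255).astype(np.uint8))
E
```

```text
top pumice 0.89 776 ((253.53765869140625, 452.6077575683594), (119.7931900024414, 64.23970031738281), 72.5142822265625) [138.5    285.2647]
top pumice 0.59 326 ((444.1391296386719, 216.35269165039062), (81.88923645019531, 42.000118255615234), 2.52728009223938) [210.3971 218.5441]
top dryer 0.95 5777 ((519.8900756835938, -199.67031860351562), (283.8207702636719, 210.16050720214844), 83.76390838623047) [339.2862 183.4276]
top dryer 0.45 516 ((756.692138671875, 159.78085327148438), (71.64249420166016, 93.06116485595703), 85.96330261230469) [221.6944 120.9028]
scene pumice 0.84 1012 ((267.1894836425781, 451.91473388671875), (114.92601013183594, 87.93278503417969), 71.73475646972656) [424.7879 193.0707]
scene pumice 0.82 442 ((451.4497375488281, 222.34130859375), (85.46040344238281, 48.16144943237305), 0.6956133246421814) [321.8986 204.3333]
scene dryer 0.71 6544 ((541.7811279296875, -185.86068725585938), (309.1960144042969, 224.149169921875), 84.06755828857422) [180.7558 160.0039]
dryer [ 0.5243 -0.2014] -6.3234478849933025
res [[-0.0013 -0.0038]
 [ 0.0065 -0.0006]
 [-0.0004  0.0003]
 [-0.0009  0.0018]
 [ 0.0011  0.0003]
 [-0.0003 -0.0078]
 [-0.0016  0.0017]
 [ 0.0007 -0.0003]
 [-0.0031 -0.0034]
 [-0.0024 -0.0001]]
rack local [[-0.0009  0.066 ]
 [ 0.0006  0.0622]]
```

View pics/za.png

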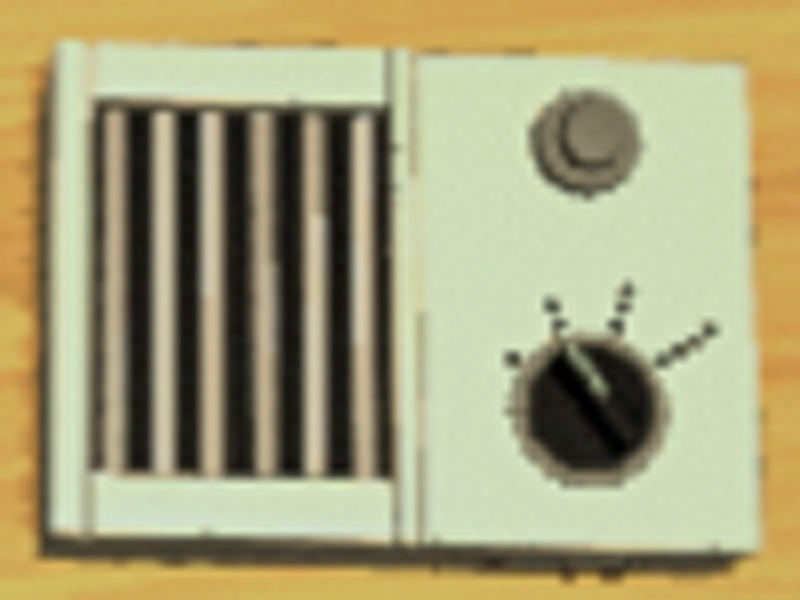

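```bash
cat >> h.py <<'E'
def dloc(t,yaw,P):
    c,s=np.cos(yaw),np.sin(yaw); P=np.atleast_2d(np.array(P,float)); x,y=P[:,0]/1e3,P[:,1]/1e3
    return np.c_[t[0]+c*x-s*y,t[1]+s*x+c*y,P[:,2]/1e3]
E
cat > ov.py <<'E'
from h import *
import sys
D=np.array([.5235,-.2005]);Y=np.radians(-6.25)
def circ(x,y,z,r): a=np.linspace(0,6.28,40); return np.c_[x+r*np.cos(a),y+r*np.sin(a),a*0+z]
def crop(p,qs,x0,y0,w,h,k):
    im=cv2.resize(p['pixels'][y0:y0+h,x0:x0+w,::-1],(w*k,h*k),interpolation=cv2.INTER_CUBIC);im=np.clip(im*1.6,0,255).astype(np.uint8)
    def pl(P,c):
        u=((proj(p,dloc(D,Y,P))+.5-[x0,y0])*k).astype(np.int32);cv2.polylines(im,[u],False,c,1)
    pl([(-100,-140,70),(100,-140,70),(100,140,74),(-100,140,74),(-100,-140,70)],(0,0,255))
    pl([(-75,8,62),(-75,128,62),(75,128,62),(75,8,62),(-75,8,62)],(255,0,0))
    pl(circ(-45,-72,76.5,25),(0,255,255)); pl(circ(62,-72,88,13),(255,0,255))
    for q,c in qs:
        a=.975-q; pl([(-45-24*np.cos(a),-72-24*np.sin(a),98.5),(-45+24*np.cos(a),-72+24*np.sin(a),98.5)],c)
    return im
E
python3 - <<'E'
from ov import *
a=crop(shot('top'),[(0,(0,0,255)),(.65,(0,255,0))],292,145,97,75,8)[:,:]
cv2.imwrite('pics/o1.png',a)
b=crop(shot('scene'),[(0,(0,0,255)),(.65,(0,255,0))],115,105,130,110,6)
cv2.imwrite('pics/o2.png',b[:600])
E
```

```text
(no output)
```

View pics/o1.png

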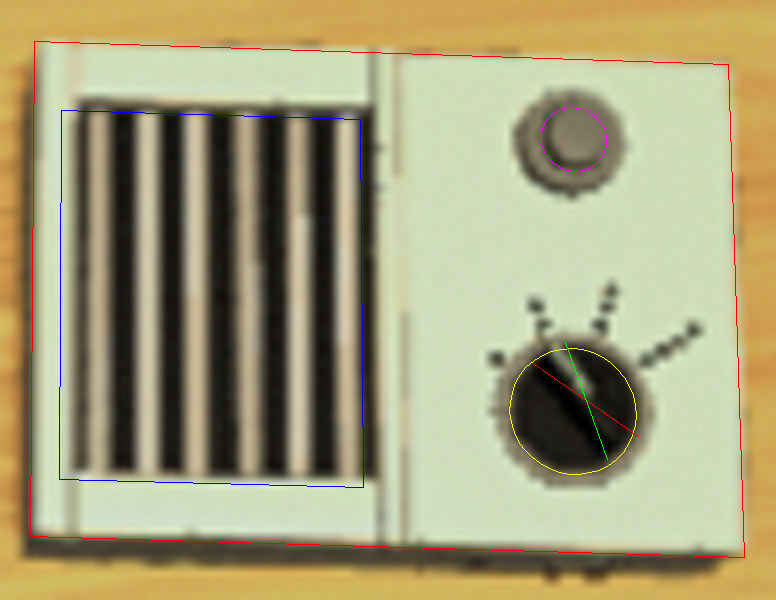

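View pics/o2.png

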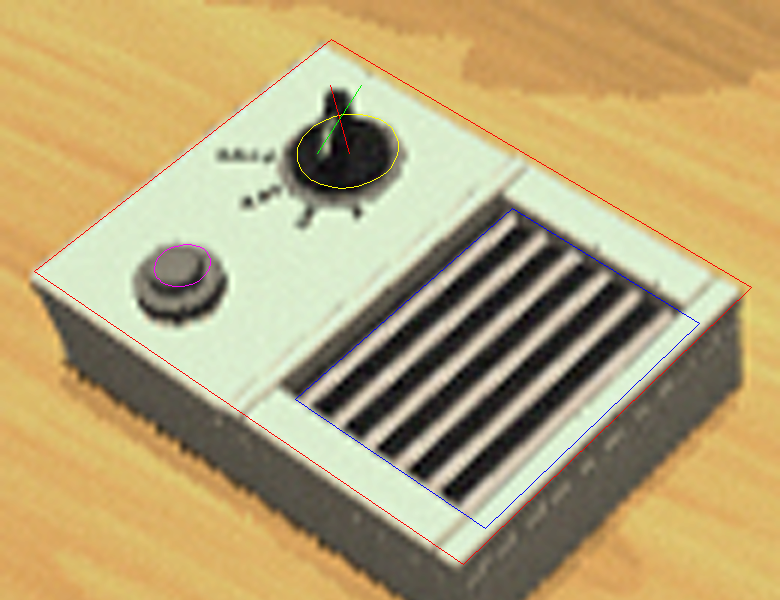

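Call:
{"api": "move_arm", "payload": {"commands": [[[0.3, 0.3, 0.3], [0, 0, 0], 1], [[0.6, 0.6, 0.4], [0, 0, 0], 1], [[1, 1, 0.4], [0, 0, -0.1], 1], [[1, 1, 0.4], [0, 0, -0.175], 1], [[1, 1, 0.4], [0, 0, -0.175], 1]]}}

```text
time_s: 2.52
eef_pos: [0.3714, -0.3793, 0.2544]
ee_rot: [1.0, 0.013, 0.0, -0.0]
wrist_force: [-1.0, -0.5, -0.4]
opening: 0.0853
grasp_force: 0.0
```

Call:
{"api": "move_arm", "payload": {"commands": [[[0.67, 1, 0], [0, 0, 0], 1], [[0.67, 1, 0], [0, 0, 0], 1], [[0.67, 1, 0], [0, 0, 0], 1], [[0.67, 1, 0], [0, 0, 0], 1]]}}

```text
time_s: 3.02
eef_pos: [0.4712, -0.2287, 0.254]
ee_rot: [1.0, 0.015, 0.0, -0.001]
wrist_force: [-0.6, -0.9, -0.6]
opening: 0.0854
grasp_force: 0.0
```

Call:
{"api": "move_arm", "payload": {"commands": [[[0, 1, 0], [0, 0, 0], 1], [[0, 1, 0], [0, 0, 0], 1], [[0, 1, 0], [0, 0, 0], 1]]}}

```text
time_s: 3.4
eef_pos: [0.4691, -0.0799, 0.2544]
ee_rot: [1.0, 0.014, 0.0, -0.0]
wrist_force: [0.1, -1.6, -0.6]
opening: 0.0856
grasp_force: 0.0
```

Call:
{"api": "move_arm", "payload": {"commands": [[[0, 1, 0], [0, 0, 0], 1], [[0, 1, 0], [0, 0, 0], 1], [[0, 1, 0], [0, 0, 0], 1]]}}

```text
time_s: 3.78
eef_pos: [0.4693, 0.0702, 0.2543]
ee_rot: [1.0, 0.014, -0.0, -0.0]
wrist_force: [-0.6, -0.6, -0.7]
opening: 0.0852
grasp_force: 0.0
```

Call:
{"api": "move_arm", "payload": {"commands": [[[-0.1, 1, 0], [0, 0, 0], 1], [[-0.1, 1, 0], [0, 0, 0], 1], [[-0.1, 1, 0], [0, 0, 0], 1], [[-0.1, 1, 0], [0, 0, 0], 1]]}}

```text
time_s: 4.28
eef_pos: [0.4546, 0.2187, 0.254]
ee_rot: [1.0, 0.013, -0.0, 0.0]
wrist_force: [-0.3, -0.4, -0.5]
opening: 0.0855
grasp_force: 0.0
```

Call:
{"api": "move_arm", "payload": {"commands": [[[-0.05, 0.015, -0.4], [0, 0, 0], 1], [[-0.05, 0.015, -0.8], [0, 0, 0], 1], [[-0.05, 0.015, -1], [0, 0, 0], 1], [[-0.05, 0.015, -1], [0, 0, 0], 1]]}}

```text
time_s: 4.78
eef_pos: [0.447, 0.2184, 0.1032]
ee_rot: [1.0, 0.011, -0.001, 0.001]
wrist_force: [0.3, -0.9, 1.2]
opening: 0.085
grasp_force: 0.0
```

Call:
{"api": "move_arm", "payload": {"commands": [[[0, 0, -0.2], [0, 0, 0], 1], [[0, 0, -0.4], [0, 0, 0], 1], [[0, 0, -0.5], [0, 0, 0], 1], [[0, 0, -0.6], [0, 0, 0], 1], [[0, 0, -0.63], [0, 0, 0], 1], [[0, 0, -0.63], [0, 0, 0], 1]]}}

```text
time_s: 5.52
eef_pos: [0.4472, 0.2206, 0.0101]
ee_rot: [1.0, 0.012, 0.0, -0.0]
wrist_force: [0.8, -0.2, -0.0]
opening: 0.0854
grasp_force: 0.0
```

Call:
{"api": "move_arm", "payload": {"commands": [[[0, 0, 0], [0, 0, 0], 0], [[0, 0, 0], [0, 0, 0], 0], [[0, 0, 0], [0, 0, 0], 0], [[0, 0, 0], [0, 0, 0], 0], [[0, 0, 0], [0, 0, 0], 0], [[0, 0, 0], [0, 0, 0], 0]]}}

```text
time_s: 6.28
eef_pos: [0.447, 0.2206, 0.0098]
ee_rot: [1.0, 0.012, -0.0, -0.0]
wrist_force: [0.0, 0.6, -0.1]
opening: -0.0001
grasp_force: 0.0
```

```bash
python3 - <<'E'
from h import *
p=shot('scene');q=shot('top')
for a in(p,q): print([(np.round(r['location'],3),round(r['score'],2)) for r in finder.mark_of('pumice',a)[:4]])
u=proj(p,[[.447,.2206,.01],[.447,.22,.037]]);print(u)
x0,y0=250,160
a=cv2.resize(p['pixels'][y0:y0+140,x0:x0+150,::-1],None,fx=5,fy=4.2857) if 0 else cv2.resize(p['pixels'][y0:y0+140,x0:x0+150,::-1],None,fx=4,fy=4)
cv2.imwrite('pics/g1.png',np.clip(a*1.6,0,255).astype(np.uint8))
E
```

```text
[(array([0.274, 0.307, 0.006]), 0.85), (array([0.443, 0.219, 0.005]), 0.75), (array([0.253, 0.453, 0.   ]), 0.74)]
[(array([0.252, 0.454, 0.001]), 0.72), (array([ 0.27 ,  0.304, -0.005]), 0.58)]
[[320.65877184 207.86865863]
 [321.87795601 202.55951103]]
```

View pics/g1.png

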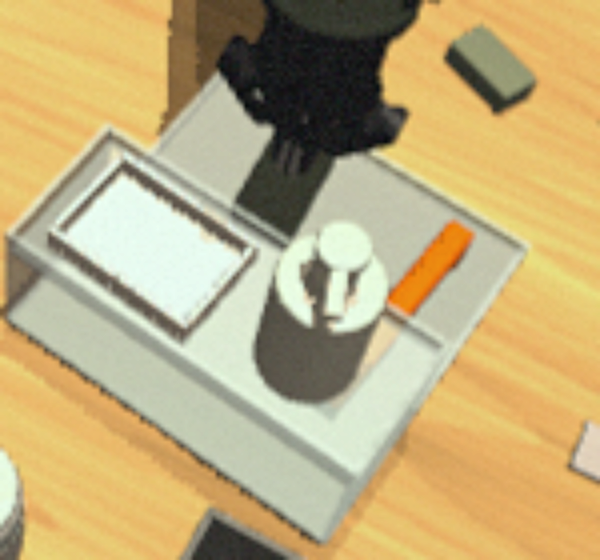

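Call:
{"api": "move_arm", "payload": {"commands": [[[0, 0, 0.4], [0, 0, 0], 0], [[0, 0, 0.6], [0, 0, 0], 0], [[0, 0, 0.8], [0, 0, 0], 0], [[0, 0, 0.8], [0, 0, 0], 0]]}}

```text
time_s: 6.98
eef_pos: [0.4477, 0.221, 0.1314]
ee_rot: [1.0, 0.012, 0.001, -0.001]
wrist_force: [-0.3, -0.4, -1.0]
opening: 0.0003
grasp_force: 0.0
```

```bash
python3 - <<'E'
from h import *
p=shot('scene');s=env.sense();print(s['eef_pos'],s['opening'],s['grasp_force'])
e=s['eef_pos']
u=proj(p,[e+[0,0,d] for d in(0,.02,.04)]);print(u)
for n in('scene','top'): print([(np.round(r['location'],3),round(r['score'],2)) for r in finder.mark_of('pumice',shot(n))[:4]])
x0,y0=270,130
a=cv2.resize(p['pixels'][y0:y0+110,x0:x0+110,::-1],None,fx=5,fy=5,interpolation=cv2.INTER_CUBIC)
a=np.clip(a*2.2,0,255).astype(np.uint8)
for v in u: cv2.circle(a,tuple(int(i) for i in (v+.5-[x0,y0])*5),3,(0,0,255),-1)
cv2.imwrite('pics/g2.png',a)
E
```

```text
[0.44723511 0.22080307 0.13021347] 5.407077521128005e-06 0.0
[[327.50528953 182.88852301]
 [328.77852272 178.20380119]
 [330.09702118 173.35180473]]
[(array([0.25 , 0.455, 0.001]), 0.98), (array([0.27 , 0.306, 0.003]), 0.82), (array([0.446, 0.222, 0.004]), 0.72)]
[(array([0.254, 0.458, 0.002]), 0.87)]
```

View pics/g2.png

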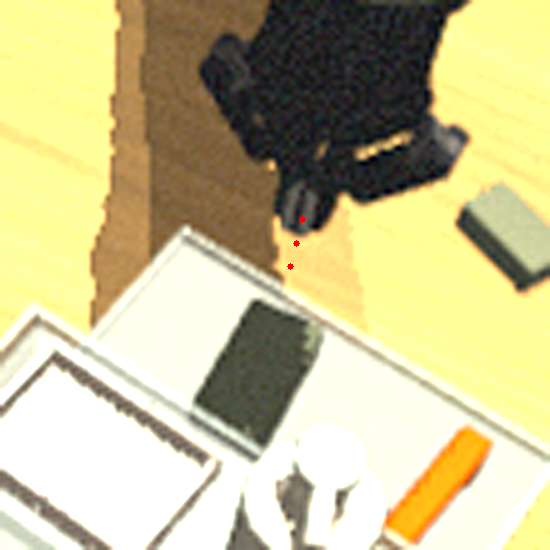

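The scene view shows the shut fingertips at crop pixel (300,232). The reported TCP projects to (290,266), so the real tips end about 29 mm above the reported TCP. The block, at crop pixel (260,370), hasn't moved. I'll go about 28 mm lower and watch the force.

Call:
{"api": "move_arm", "payload": {"commands": [[[0, 0, 0], [0, 0, 0], 1], [[0, 0, 0], [0, 0, 0], 1], [[0, 0, 0], [0, 0, 0], 1], [[0, 0, -0.4], [0, 0, 0], 1], [[0, 0, -0.7], [0, 0, 0], 1], [[0, 0, -0.86], [0, 0, 0], 1], [[0, 0, -0.86], [0, 0, 0], 1]]}}

```text
time_s: 8.1
eef_pos: [0.4463, 0.2202, -0.0003]
ee_rot: [1.0, 0.012, -0.001, 0.001]
wrist_force: [-0.1, 0.2, 0.4]
opening: 0.0852
grasp_force: 0.0
```

Call:
{"api": "move_arm", "payload": {"commands": [[[0, 0, -0.03], [0, 0, 0], 1], [[0, 0, -0.06], [0, 0, 0], 1], [[0, 0, -0.08], [0, 0, 0], 1], [[0, 0, -0.1], [0, 0, 0], 1], [[0, 0, -0.1], [0, 0, 0], 1]]}}

```text
time_s: 8.72
eef_pos: [0.447, 0.2206, -0.0143]
ee_rot: [1.0, 0.012, -0.0, -0.0]
wrist_force: [-0.0, 0.0, -0.1]
opening: 0.0854
grasp_force: 0.0
```

Call:
{"api": "move_arm", "payload": {"commands": [[[0, 0, 0], [0, 0, 0], 0], [[0, 0, 0], [0, 0, 0], 0], [[0, 0, 0], [0, 0, 0], 0], [[0, 0, 0], [0, 0, 0], 0], [[0, 0, 0], [0, 0, 0], 0], [[0, 0, 0], [0, 0, 0], 0]]}}

```text
time_s: 9.48
eef_pos: [0.4471, 0.2207, -0.0138]
ee_rot: [1.0, 0.012, 0.0, -0.0]
wrist_force: [-1.5, -0.3, 10.3]
opening: 0.0437
grasp_force: 60.8
```

Call:
{"api": "move_arm", "payload": {"commands": [[[0, 0, 0.1], [0, 0, 0], 0], [[0, 0, 0.4], [0, 0, 0], 0], [[0, 0, 0.8], [0, 0, 0], 0], [[0, 0, 1], [0, 0, 0], 0], [[0, 0, 1], [0, 0, 0], 0]]}}

```text
time_s: 10.1
eef_pos: [0.4478, 0.2211, 0.1383]
ee_rot: [1.0, 0.012, 0.002, -0.001]
wrist_force: [0.6, -0.3, -2.1]
opening: 0.0436
grasp_force: 62.2
```

Call:
{"api": "move_arm", "payload": {"commands": [[[0, -0.3, 0.2], [0, 0, 0], 0], [[0.1, -0.6, 0.3], [0, 0, 0], 0], [[0.2, -1, 0.3], [0, 0, -0.06], 0], [[0.2, -1, 0.3], [0, 0, -0.06], 0]]}}

```text
time_s: 10.6
eef_pos: [0.4773, 0.0662, 0.1805]
ee_rot: [0.998, -0.055, -0.0, 0.001]
wrist_force: [-0.5, 0.2, -2.2]
opening: 0.0434
grasp_force: 62.3
```

Call:
{"api": "move_arm", "payload": {"commands": [[[0.2, -0.5, 0], [0, 0, 0], 0], [[0.36, -1, 0], [0, 0, 0], 0], [[0.36, -1, 0], [0, 0, 0], 0], [[0.36, -1, 0], [0, 0, 0], 0]]}}

```text
time_s: 11.1
eef_pos: [0.5308, -0.0815, 0.1799]
ee_rot: [0.999, -0.052, -0.001, 0.0]
wrist_force: [-0.9, 0.5, -2.3]
opening: 0.0432
grasp_force: 62.3
```

```bash
python3 - <<'E'
from h import *
s=env.sense();print(s['eef_pos'],s['ee_rot'],s['opening'],s['grasp_force'],s['wrist_force'])
p=shot('scene');save(p,'h.png')
for q in('pumice','rack','selector_grip'): print(q,[(np.round(r['location'],3),round(r['score'],2)) for r in finder.mark_of(q,p)[:4]])
print(np.degrees(2*np.arctan2(s['ee_rot'][1],s['ee_rot'][0])))
E
```

```text
[ 0.53078423 -0.0814518   0.17989112] [ 9.98641153e-01 -5.21090599e-02 -6.62421719e-04  2.33448766e-04] 0.04317406599449498 62.28871822357178 [-0.88096254  0.45900961 -2.32934415]
pumice [(array([ 0.25 ,  0.454, -0.001]), 0.87), (array([ 0.527, -0.081,  0.197]), 0.73), (array([0.267, 0.304, 0.005]), 0.62), (array([ 0.514,  0.245, -0.001]), 0.61)]
rack [(array([ 0.529, -0.137,  0.06 ]), 0.64), (array([ 0.58 , -0.279,  0.092]), 0.45), (array([0.589, 0.186, 0.103]), 0.33)]
selector_grip [(array([ 0.471, -0.269,  0.084]), 0.76)]
-5.973965541338796
```

Call:
{"api": "move_arm", "payload": {"commands": [[[0, -0.37, 0], [0, 0, 0], 0], [[0, -0.37, -0.2], [0, 0, 0], 0], [[0, -0.37, -0.5], [0, 0, 0], 0], [[0, -0.37, -0.7], [0, 0, 0], 0], [[0, -0.37, -0.82], [0, 0, 0], 0], [[0, -0.37, -0.82], [0, 0, 0], 0]]}}

```text
time_s: 12.05
eef_pos: [0.5305, -0.1337, 0.057]
ee_rot: [0.999, -0.05, -0.001, -0.0]
wrist_force: [0.3, -0.1, 0.1]
opening: 0.0436
grasp_force: 62.2
```

Call:
{"api": "move_arm", "payload": {"commands": [[[0, 0, -0.02], [0, 0, 0], 0], [[0, 0, -0.04], [0, 0, 0], 0], [[0, 0, -0.06], [0, 0, 0], 0], [[0, 0, -0.075], [0, 0, 0], 0], [[0, 0, -0.075], [0, 0, 0], 0]]}}

```text
time_s: 12.68
eef_pos: [0.531, -0.1349, 0.0464]
ee_rot: [0.999, -0.051, -0.0, -0.0]
wrist_force: [-0.1, -0.8, -1.5]
opening: 0.0435
grasp_force: 62.3
```

Call:
{"api": "move_arm", "payload": {"commands": [[[0, 0, -0.01], [0, 0, 0], 0], [[0, 0, -0.015], [0, 0, 0], 0], [[0, 0, -0.015], [0, 0, 0], 0]]}}

```text
time_s: 13.05
eef_pos: [0.531, -0.1349, 0.0442]
ee_rot: [0.999, -0.051, -0.0, -0.0]
wrist_force: [-0.5, -0.1, -1.0]
opening: 0.0436
grasp_force: 62.3
```

Call:
{"api": "move_arm", "payload": {"commands": [[[0, 0, -0.007], [0, 0, 0], 0], [[0, 0, -0.007], [0, 0, 0], 0], [[0, 0, -0.007], [0, 0, 0], 0]]}}

```text
time_s: 13.42
eef_pos: [0.531, -0.1349, 0.0432]
ee_rot: [0.999, -0.051, 0.0, -0.0]
wrist_force: [0.7, -0.4, 0.7]
opening: 0.0433
grasp_force: 62.4
```

Call:
{"api": "move_arm", "payload": {"commands": [[[0, 0, -0.005], [0, 0, 0], 0], [[0, 0, -0.005], [0, 0, 0], 0]]}}

```text
time_s: 13.68
eef_pos: [0.5311, -0.1349, 0.0432]
ee_rot: [0.999, -0.051, 0.0, -0.0]
wrist_force: [-4.9, 1.5, 17.6]
opening: 0.0435
grasp_force: 64.3
```

Call:
{"api": "move_arm", "payload": {"commands": [[[0, 0, 0], [0, 0, 0], 0.65], [[0, 0, 0], [0, 0, 0], 0.68], [[0, 0, 0], [0, 0, 0], 0.7], [[0, 0, 0], [0, 0, 0], 0.7], [[0, 0, 0], [0, 0, 0], 0.7]]}}

```text
time_s: 14.3
eef_pos: [0.531, -0.1349, 0.0424]
ee_rot: [0.999, -0.051, -0.0, -0.0]
wrist_force: [-0.0, -0.1, 1.0]
opening: 0.0597
grasp_force: 0.0
```

Call:
{"api": "move_arm", "payload": {"commands": [[[0, 0, 0.2], [0, 0, 0], 0.7], [[0, 0, 0.5], [0, 0, 0], 0.7], [[0, 0, 0.9], [0, 0, 0], 0.7], [[0, 0, 1], [0, 0, 0], 0.7], [[0, 0, 1], [0, 0, 0], 0.7]]}}

```text
time_s: 14.92
eef_pos: [0.5314, -0.1349, 0.1932]
ee_rot: [0.999, -0.051, 0.001, 0.0]
wrist_force: [0.3, 1.2, -0.2]
opening: 0.0598
grasp_force: 0.0
```

Call:
{"api": "move_arm", "payload": {"commands": [[[0, 1, 0], [0, 0, 0], 0.7], [[0, 1, 0], [0, 0, 0], 0.7], [[0, 1, 0], [0, 0, 0], 0.7], [[0, 1, 0], [0, 0, 0], 0.7]]}}

```text
time_s: 15.42
eef_pos: [0.5305, 0.0171, 0.1912]
ee_rot: [0.999, -0.049, -0.001, -0.0]
wrist_force: [0.3, -0.4, 0.2]
opening: 0.0598
grasp_force: 0.0
```

```bash
python3 - <<'E'
from ov import *
s=env.sense();print(s['time_s'],s['eef_pos'],s['opening'])
for n in('scene','top'):
    p=shot(n)
    for q in('pumice','rack','selector_grip'): print(q,[(np.round(r['location'],3),round(r['score'],2)) for r in finder.mark_of(q,p)[:4]])
    I=crop(p,[(0.,(0,0,255)),(.65,(0,255,0))],*((115,105,130,110,6) if n=='scene' else (292,145,97,75,8)))
    cv2.imwrite(f'pics/p_{n}.png',I[:600])
E
```

```text
15.425 [0.53049239 0.01706433 0.19121286] 0.05981115453229128
pumice [(array([0.272, 0.305, 0.003]), 0.81), (array([ 0.527, -0.135,  0.062]), 0.79), (array([0.251, 0.454, 0.   ]), 0.68), (array([0.6  , 0.296, 0.102]), 0.44)]
rack [(array([ 0.534, -0.139,  0.058]), 0.75), (array([ 0.503, -0.286,  0.067]), 0.41)]
selector_grip [(array([ 0.469, -0.27 ,  0.084]), 0.71), (array([ 0.516,  0.242, -0.001]), 0.33)]
pumice [(array([0.255, 0.457, 0.002]), 0.95), (array([ 0.532, -0.133,  0.059]), 0.57), (array([ 0.27 ,  0.304, -0.002]), 0.5)]
rack [(array([ 0.531, -0.137,  0.06 ]), 0.68)]
selector_grip [(array([ 0.475, -0.268,  0.086]), 0.7)]
```

View pics/p_scene.png

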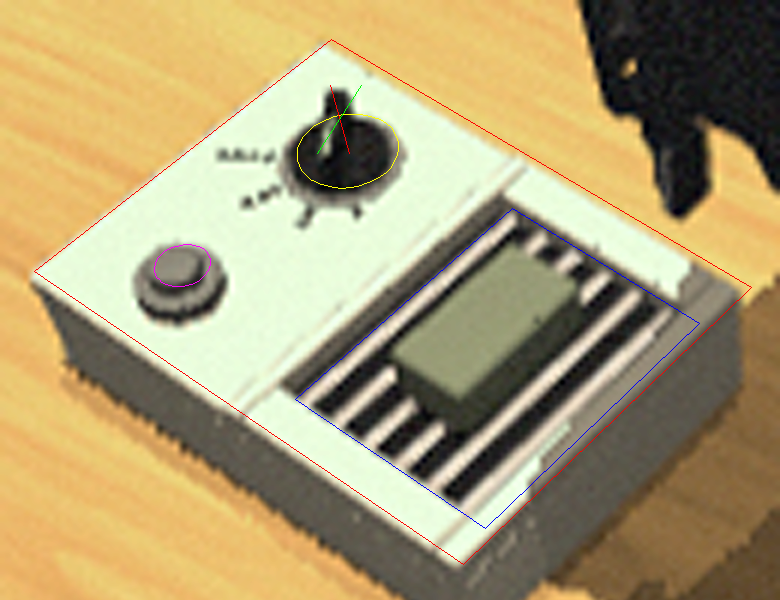

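```bash
python3 - <<'E'
from ov import *
def px(p,x0,y0,k,u): return np.array(u)/k+[x0,y0]-.5
for n,a in(('scene',(115,105,6)),('top',(292,145,8))):
    p=shot(n)
    g=cv2.resize(p['pixels'],None,fx=16,fy=16,interpolation=cv2.INTER_CUBIC).astype(float).mean(2) if 0 else p['pixels'].astype(float).mean(2)
    # rectified patch of the plane z=98.5mm around the knob, dryer axes, 0.25 mm/px
    r=np.arange(-35,35.1,.5); X,Y_=np.meshgrid(r,r)   # X right=-y, up=+x
    P=np.c_[(-45-Y_.ravel()),(-72-X.ravel()),np.full(X.size,98.5)]
    u=proj(p,dloc(D,Y,P)).astype(np.float32).reshape(*X.shape,2)
    im=cv2.remap(p['pixels'],u[...,0],u[...,1],cv2.INTER_CUBIC)
    im=np.clip(cv2.resize(im,(390,390))*2.2,0,255).astype(np.uint8)[:,:,::-1].copy()
    for q,c in((0,(0,0,255)),(.65,(0,255,0))):
        t=.975-q; v=np.array([-np.sin(t),-np.cos(t)])*24/70*390
        cv2.line(im,(195,195),tuple(int(i) for i in 195+v),c,1)
    cv2.imwrite('pics/r_%s.png'%n,im)
cv2.imwrite('pics/r.png',np.hstack([cv2.imread('pics/r_scene.png'),cv2.imread('pics/r_top.png')]))
E
```

```text
(no output)
```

View pics/r.png

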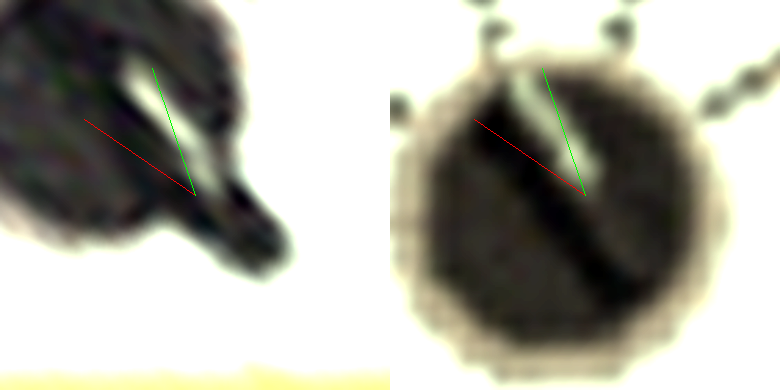

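Call:
{"api": "move_arm", "payload": {"commands": [[[-0.1, -0.4, 0], [0, 0, 0.08], 0.5], [[-0.19, -0.8, 0], [0, 0, 0.16], 0.5], [[-0.19, -1, 0], [0, 0, 0.24], 0.5], [[-0.19, -1, 0], [0, 0, 0.297], 0.5], [[-0.19, -1, 0], [0, 0, 0.297], 0.5]]}}

```text
time_s: 16.55
eef_pos: [0.5024, -0.1352, 0.1924]
ee_rot: [0.966, 0.257, 0.0, -0.0]
wrist_force: [-0.3, 0.3, 0.0]
opening: 0.0428
grasp_force: 0.0
```

Call:
{"api": "move_arm", "payload": {"commands": [[[-0.1, -0.4, 0], [0, 0, 0], 0.5], [[-0.19, -0.8, 0], [0, 0, 0], 0.5], [[-0.19, -0.91, 0], [0, 0, 0], 0.5], [[-0.19, -0.91, 0], [0, 0, 0], 0.5], [[-0.19, -0.91, 0], [0, 0, 0], 0.5]]}}

```text
time_s: 17.18
eef_pos: [0.4746, -0.2697, 0.1925]
ee_rot: [0.966, 0.258, 0.0, -0.0]
wrist_force: [1.3, 0.3, -0.2]
opening: 0.043
grasp_force: 0.0
```

Call:
{"api": "move_arm", "payload": {"commands": [[[-0.01, 0, -0.3], [0, 0, 0], 0.5], [[-0.01, 0, -0.6], [0, 0, 0], 0.5], [[-0.01, 0, -0.75], [0, 0, 0], 0.5], [[-0.01, 0, -0.85], [0, 0, 0], 0.5], [[-0.01, 0, -0.91], [0, 0, 0], 0.5], [[-0.01, 0, -0.93], [0, 0, 0], 0.5], [[-0.01, 0, -0.93], [0, 0, 0], 0.5]]}}

```text
time_s: 18.05
eef_pos: [0.4728, -0.2714, 0.0534]
ee_rot: [0.966, 0.257, 0.0, 0.0]
wrist_force: [-0.0, -0.1, 0.4]
opening: 0.0426
grasp_force: 0.0
```

Call:
{"api": "move_arm", "payload": {"commands": [[[0, 0, 0], [0, 0, 0], 0.3], [[0, 0, 0], [0, 0, 0], 0.22], [[0, 0, 0], [0, 0, 0], 0.18], [[0, 0, 0], [0, 0, 0], 0.15], [[0, 0, 0], [0, 0, 0], 0.15]]}}

```text
time_s: 18.68
eef_pos: [0.4722, -0.2709, 0.053]
ee_rot: [0.966, 0.258, -0.0, -0.0]
wrist_force: [-4.0, 4.6, 3.7]
opening: 0.0131
grasp_force: 2.8
```

Call:
{"api": "move_arm", "payload": {"commands": [[[-0.004, 0.007, 0], [0, 0, 0], 0.15], [[-0.004, 0.007, 0], [0, 0, 0], 0.1], [[-0.004, 0.007, 0], [0, 0, 0], 0.05], [[-0.004, 0.007, 0], [0, 0, 0], 0], [[-0.004, 0.007, 0], [0, 0, 0], 0]]}}

```text
time_s: 19.3
eef_pos: [0.4718, -0.2701, 0.0532]
ee_rot: [0.966, 0.257, -0.0, -0.0]
wrist_force: [-3.5, 3.4, 6.9]
opening: 0.0087
grasp_force: 58.9
```

Call:
{"api": "move_arm", "payload": {"commands": [[[0, 0, 0], [0, 0, -0.04], 0], [[0, 0, 0], [0, 0, -0.08], 0], [[0, 0, 0], [0, 0, -0.12], 0], [[0, 0, 0], [0, 0, -0.16], 0], [[0, 0, 0], [0, 0, -0.2], 0], [[0, 0, 0], [0, 0, -0.23], 0], [[0, 0, 0], [0, 0, -0.23], 0]]}}

```text
time_s: 20.18
eef_pos: [0.4716, -0.2695, 0.0532]
ee_rot: [1.0, 0.019, -0.0, -0.001]
wrist_force: [-3.9, 7.1, 10.3]
opening: 0.0089
grasp_force: 59.6
```

Call:
{"api": "move_arm", "payload": {"commands": [[[0, 0, 0], [0, 0, -0.04], 0], [[0, 0, 0], [0, 0, -0.08], 0], [[0, 0, 0], [0, 0, -0.12], 0], [[0, 0, 0], [0, 0, -0.16], 0], [[0, 0, 0], [0, 0, -0.2], 0], [[0, 0, 0], [0, 0, -0.226], 0], [[0, 0, 0], [0, 0, -0.226], 0]]}}

```text
time_s: 21.05
eef_pos: [0.4717, -0.2689, 0.0531]
ee_rot: [0.977, -0.215, -0.001, -0.001]
wrist_force: [-4.2, 10.8, 12.5]
opening: 0.0093
grasp_force: 59.8
```

```bash
python3 - <<'E'
from h import *
s=env.sense();print(np.degrees(2*np.arctan2(s['ee_rot'][1],s['ee_rot'][0])),s['wrist_force'],s['wrist_torque'],s['eef_pos'])
E
```

```text
-24.889730865059096 [-4.17326189 10.77319785 12.47328274] [2.3687584  0.8504876  0.06853925] [ 0.47170198 -0.26886262  0.05314953]
```

Release, rise clear and look.

Call:
{"api": "move_arm", "payload": {"commands": [[[0, 0, 0], [0, 0, 0], 0.4], [[0, 0, 0], [0, 0, 0], 0.5], [[0, 0, 0], [0, 0, 0], 0.5], [[0, 0, 0], [0, 0, 0], 0.5], [[0, 0, 0.3], [0, 0, 0], 0.5], [[0, 0, 0.7], [0, 0, 0], 0.5], [[0, 0, 1], [0, 0, 0], 0.5], [[0, 0, 1], [0, 0, 0], 0.5]]}}

```text
time_s: 22.05
eef_pos: [0.4729, -0.271, 0.2058]
ee_rot: [0.976, -0.216, 0.002, 0.001]
wrist_force: [-0.4, 0.4, -1.5]
opening: 0.0428
grasp_force: 0.0
```

Call:
{"api": "move_arm", "payload": {"commands": [[[0, 0.5, 0], [0, 0, 0], 0.1], [[0, 1, 0], [0, 0, 0], 0], [[0, 1, 0], [0, 0, 0], 0], [[0, 1, 0], [0, 0, 0], 0]]}}

```text
time_s: 22.55
eef_pos: [0.4719, -0.1186, 0.2025]
ee_rot: [0.977, -0.214, -0.0, -0.0]
wrist_force: [0.1, -0.7, -0.7]
opening: 0.0001
grasp_force: 0.0
```

```bash
python3 - <<'E'
from ov import *
s=env.sense();print(s['time_s'],s['eef_pos'],s['opening'])
L=[]
for n in('scene','top'):
    p=shot(n)
    for q in('pumice','selector_grip','start_top','mark3'): print(q,[(np.round(r['location'],3),round(r['score'],2)) for r in finder.mark_of(q,p)[:3]])
    I=crop(p,[(1.3,(0,255,0)),(.65,(0,0,255))],*((130,100,60,55,6) if n=='scene' else (345,150,45,41,8)))
    L.append(I[:328,:360])
cv2.imwrite('pics/k.png',np.hstack(L))
E
```

```text
22.55 [ 0.47188162 -0.11855988  0.20246261] 0.00010538822991758726
pumice [(array([ 0.529, -0.135,  0.061]), 0.85), (array([ 0.252,  0.455, -0.002]), 0.8), (array([ 0.768, -0.003,  0.   ]), 0.56)]
selector_grip [(array([ 0.471, -0.27 ,  0.084]), 0.74)]
start_top [(array([0.769, 0.162, 0.003]), 0.7), (array([ 0.58 , -0.283,  0.092]), 0.47)]
mark3 [(array([ 0.503, -0.288,  0.071]), 0.8)]
pumice [(array([0.254, 0.456, 0.001]), 0.61), (array([ 0.272,  0.304, -0.002]), 0.57), (array([ 0.531, -0.13 ,  0.058]), 0.39)]
selector_grip []
start_top [(array([0.587, 0.185, 0.1  ]), 0.27)]
mark3 [(array([ 0.503, -0.283,  0.072]), 0.67)]
```

View pics/k.png

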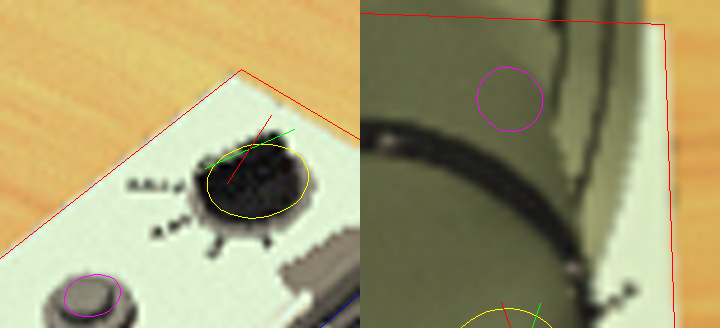

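Call:
{"api": "move_arm", "payload": {"commands": [[[0, 0.5, 0], [0, 0, 0], 0], [[0, 1, 0], [0, 0, 0], 0], [[0, 1, 0], [0, 0, 0], 0]]}}

```text
time_s: 23.42
eef_pos: [0.4717, 0.0329, 0.2029]
ee_rot: [0.977, -0.214, -0.0, -0.0]
wrist_force: [0.0, -0.4, -0.1]
opening: -0.0004
grasp_force: 0.0
```

Call:
{"api": "move_arm", "payload": {"commands": [[[0, 0.5, 0], [0, 0, 0], 0], [[0, 1, 0], [0, 0, 0], 0], [[0, 1, 0], [0, 0, 0], 0]]}}

```text
time_s: 23.8
eef_pos: [0.4713, 0.1832, 0.2027]
ee_rot: [0.977, -0.214, -0.0, -0.0]
wrist_force: [0.8, -1.1, -0.8]
opening: -0.0003
grasp_force: 0.0
```

```bash
python3 - <<'E'
from ov import *
def rect(p,img):
    r=np.arange(-30,30.1,.5); X,Z=np.meshgrid(r,r)
    u=proj(p,dloc(D,Y,np.c_[-42.5-Z.ravel(),-74-X.ravel(),np.full(X.size,98.5)])).astype(np.float32).reshape(*X.shape,2)
    return cv2.remap(img,u[...,0],u[...,1],cv2.INTER_CUBIC).astype(float).mean(2),r
for n,f in(('scene','scene0'),('top','top0')):
    p=shot(n)
    print(n,'start',[np.round(r['location'],3) for r in finder.mark_of('start_top',p)[:2]],'mark3',[np.round(r['location'],3) for r in finder.mark_of('mark3',p)[:1]])
    for t,img in(('old',cv2.imread(f'pics/{f}.png')),('new',p['pixels'])):
        g,r=rect(p,img)
        # model match: bright line from centre to nose on dark bar, search angle and offset
        best=[]
        for a in np.radians(np.arange(-90,91,2)):
            d=np.array([-np.sin(a),-np.cos(a)]); nrm=np.array([d[1],-d[0]])
            for ox in np.arange(-5,5.1,1):
                for oy in np.arange(-5,5.1,1):
                    def val(s,w): 
                        q=np.array([ox,oy])+s[:,None]*d+w*nrm; i=np.round((q+30)*2).astype(int); return g[i[:,1],i[:,0]].mean()
                    s=np.arange(4,21.); best.append((val(s,0)-max(val(s,5),val(s,-5)),np.degrees(a),ox,oy))
        best.sort(reverse=True); print(t,np.round(best[:4],1).tolist())
        if t=='new':
            for row in cv2.resize(g,(40,30),interpolation=cv2.INTER_AREA): print(''.join(' .:-=+*#%@'[min(9,int(v/13))] for v in row))
E
```

```text
scene start [array([ 0.578, -0.279,  0.091])] mark3 [array([ 0.506, -0.282,  0.07 ])]
old [[78.0, 42.0, 1.0, -3.0], [77.4, 44.0, 2.0, -3.0], [77.2, 42.0, 2.0, -2.0], [77.1, 46.0, 2.0, -3.0]]
new [[11.0, -90.0, -5.0, -2.0], [9.1, -88.0, -5.0, -2.0], [8.8, -90.0, -4.0, -2.0], [8.7, -84.0, -5.0, -2.0]]
..........          .-+#@@@@@@@@@@@@@@@@
............     .    .-*@@@@@@@@@@@@@@@
........  ..... ...    :=#@@@@@@@@@@@@@@
........  .....  .    .-+*%@@@@@@@@@@@@@
.......  ....... .   ..-==*@@@@@@@@@@@@@
.......   ...... ..  .:-=-=#@@@@@@@@@@@@
.......  ......     .:=++++#@@@@@@@@@@@@
......   .......    .:=++++#@@@@@@@@@@@@
......   ........  ..:-=+*#%@@@@@@@@@@@@
.......  ......   .:-=++#%%@@@@@@@@@@@@@
.......   ....    .-=**#%@@@@@@@@@@@@@@@
.....          .  .-=++*#@@@@@@@@@@@@@@@
......     ..  ....-++**#@@@@@@@@@@@@@@@
......   ..... ...:=+*#%@@@@@@@@@@@@@@@@
.....    ....  ...:--+*%@@@@@@@@@@@@@@@@
......    ...  ......-+#@@@@@@@@@@@@@@@@
.  ....  ....  ......-*@@@@@@@@@@@@@@@@@
:.  ..   ...........:=#@@@@@@@@@@@@@@@@@
=-:..      ........:-+#@@@@@@@@@@@@@@@@@
+=-::::..    .... .:
[... 1252 characters left out ...]
@@@
-:...........    .:=##=:......:=+#%@@@@@
:............    .:-++-.......:-=*%@@@@@
:...........     ..:--.........-=*#%@@@@
:...........    ....... .......-=*#%@@@@
:...........    ...............-=**#@@@@
:..........    ...............:-=**#@@@@
:.........     ...............:-=**#@@@@
:.........    ................:-=*#%@@@@
:.........    ...............::=+*%@@@@@
-:.......     ...............:-+*#%@@@@@
-:.......    ...............:-=+*#@@@@@@
+-:.....     ..............:-=+*#%@@@@@@
++=-:...          ........:-=+*#%@@@@@@@
**+=-:...         ......:--=+*#%@@@@@@@@
***+=-:...        .....:-=++*#%@@@@@@@@@
##***+=--:...........::-=+***#@@@@@@@@@@
@@%#**++=--:::--------=+***##%@@@@@@@@@@
```

```bash
python3 - <<'E'
from ov import *
from scipy.ndimage import map_coordinates
ps=[shot('top') for _ in range(8)]
p=ps[0]; imgs={'new':np.mean([q['pixels'].astype(float) for q in ps],0).mean(2),'old':cv2.imread('pics/top0.png').astype(float).mean(2)}
S=np.arange(4,22,.5)
def samp(g,q,z=98.5):
    u=proj(p,dloc(D,Y,np.c_[q,np.full(len(q),z)])); return map_coordinates(g,[u[:,1],u[:,0]],order=3)
for t,g in imgs.items():
    # centroid of bright ridge across rows perpendicular to the approximate direction
    a0=np.radians(-17 if t=='new' else 36)
    for it in range(4):
        d=np.array([np.cos(a0),np.sin(a0)]);n=np.array([-d[1],d[0]]);W=np.arange(-4.5,4.6,.25);pts=[]
        for s in np.arange(7,18,.5):
            v=samp(g,np.array([-41,-74])+s*d+W[:,None]*n); v=np.clip(v-np.median(v),0,None)**2; pts.append((s,(v*W).sum()/v.sum()))
        k=np.polyfit(*zip(*pts),1); a0+=np.arctan(k[0])
    print(t,np.degrees(a0),'lateral',k[1])
# pips direction on deck as check (z=70)
g=imgs['new']
for r in(36,43.5,51):
    A=np.radians(np.arange(-40,0,1)); v=samp(g,np.c_[-43.5+r*np.cos(A),-73+r*np.sin(A)],70.5); print(r,np.degrees(A[v.argmin()]),v.min(),np.median(v))
E
```

```text
new -15.546274386037062 lateral -1.188484830546796
old 39.93460876723974 lateral 0.45596315483403715
36 -20.0 49.00076036283297 139.42848711551164
43.5 -19.0 61.590517112732456 138.21678301228064
51 -19.0 60.5692341495388 137.9722059159455
```

Call:
{"api": "move_arm", "payload": {"commands": [[[0.1, -0.5, 0], [0, 0, 0], 0], [[0.24, -1, 0], [0, 0, 0], 0], [[0.24, -1, 0], [0, 0, 0], 0], [[0.24, -1, 0], [0, 0, 0], 0]]}}

```text
time_s: 25.0
eef_pos: [0.5082, 0.0275, 0.203]
ee_rot: [0.976, -0.217, 0.0, 0.0]
wrist_force: [0.6, 0.7, -0.0]
opening: 0.0002
grasp_force: 0.0
```

Call:
{"api": "move_arm", "payload": {"commands": [[[0.1, -0.5, 0], [0, 0, 0], 0], [[0.24, -1, 0], [0, 0, 0], 0], [[0.24, -1, 0], [0, 0, 0], 0], [[0.24, -1, 0], [0, 0, 0], 0]]}}

```text
time_s: 25.5
eef_pos: [0.544, -0.1214, 0.2027]
ee_rot: [0.976, -0.216, -0.0, 0.0]
wrist_force: [-0.6, 0.4, 0.2]
opening: 0.0002
grasp_force: 0.0
```

Call:
{"api": "move_arm", "payload": {"commands": [[[0.1, -0.5, 0], [0, 0, 0], 0], [[0.23, -1, 0], [0, 0, 0], 0], [[0.23, -1, 0], [0, 0, 0], 0], [[0.23, -1, 0], [0, 0, 0], 0]]}}

```text
time_s: 26.0
eef_pos: [0.5786, -0.2705, 0.2023]
ee_rot: [0.976, -0.216, -0.0, -0.0]
wrist_force: [-0.0, 0.5, -0.7]
opening: -0.0003
grasp_force: 0.0
```

Call:
{"api": "move_arm", "payload": {"commands": [[[0, -0.08, -0.3], [0, 0, 0], 0], [[0, -0.08, -0.6], [0, 0, 0], 0], [[0, -0.08, -0.75], [0, 0, 0], 0], [[0, -0.08, -0.84], [0, 0, 0], 0], [[0, -0.08, -0.84], [0, 0, 0], 0]]}}

```text
time_s: 26.62
eef_pos: [0.5787, -0.2811, 0.0769]
ee_rot: [0.977, -0.215, -0.0, -0.0]
wrist_force: [-1.0, 0.8, 0.7]
opening: 0.0001
grasp_force: 0.0
```

Call:
{"api": "move_arm", "payload": {"commands": [[[0, 0, -0.03], [0, 0, 0], 0], [[0, 0, -0.06], [0, 0, 0], 0], [[0, 0, -0.09], [0, 0, 0], 0], [[0, 0, -0.09], [0, 0, 0], 0]]}}

```text
time_s: 27.12
eef_pos: [0.5783, -0.2823, 0.0632]
ee_rot: [0.976, -0.216, -0.0, -0.0]
wrist_force: [-0.1, -0.2, -0.1]
opening: 0.0001
grasp_force: 0.0
```

Call:
{"api": "move_arm", "payload": {"commands": [[[0, 0, -0.015], [0, 0, 0], 0], [[0, 0, -0.03], [0, 0, 0], 0], [[0, 0, -0.03], [0, 0, 0], 0]]}}

```text
time_s: 27.5
eef_pos: [0.5783, -0.2823, 0.0588]
ee_rot: [0.976, -0.216, -0.0, -0.0]
wrist_force: [0.1, 0.3, -0.0]
opening: -0.0003
grasp_force: 0.0
```

Call:
{"api": "move_arm", "payload": {"commands": [[[0, 0, -0.01], [0, 0, 0], 0], [[0, 0, -0.02], [0, 0, 0], 0], [[0, 0, -0.02], [0, 0, 0], 0]]}}

```text
time_s: 27.88
eef_pos: [0.5784, -0.2823, 0.0558]
ee_rot: [0.977, -0.216, -0.0, -0.0]
wrist_force: [0.2, 0.3, 0.8]
opening: 0.0
grasp_force: 0.0
```

Call:
{"api": "move_arm", "payload": {"commands": [[[0, 0, -0.01], [0, 0, 0], 0], [[0, 0, -0.02], [0, 0, 0], 0], [[0, 0, -0.02], [0, 0, 0], 0]]}}

```text
time_s: 28.25
eef_pos: [0.5785, -0.2824, 0.053]
ee_rot: [0.977, -0.216, 0.0, -0.0]
wrist_force: [1.4, 0.1, 3.3]
opening: -0.0004
grasp_force: 1.3
```

Call:
{"api": "move_arm", "payload": {"commands": [[[0, 0, -0.01], [0, 0, 0], 0], [[0, 0, -0.02], [0, 0, 0], 0], [[0, 0, -0.02], [0, 0, 0], 0]]}}

```text
time_s: 28.62
eef_pos: [0.5785, -0.2824, 0.05]
ee_rot: [0.977, -0.215, 0.0, -0.0]
wrist_force: [0.9, 0.4, 4.3]
opening: 0.0006
grasp_force: 2.1
```

Call:
{"api": "move_arm", "payload": {"commands": [[[0, 0, -0.01], [0, 0, 0], 0], [[0, 0, -0.01], [0, 0, 0], 0], [[0, 0, -0.01], [0, 0, 0], 0]]}}

```text
time_s: 29.0
eef_pos: [0.5786, -0.2824, 0.049]
ee_rot: [0.976, -0.216, 0.0, -0.0]
wrist_force: [-2.1, 2.0, 12.5]
opening: -0.0001
grasp_force: 6.2
```

Force jumped to 12.5 N, so the button has reached its stop and is fully in. Retract.

Call:
{"api": "move_arm", "payload": {"commands": [[[0, 0, 0.1], [0, 0, 0], 0], [[0, 0, 0.4], [0, 0, 0], 0], [[0, 0, 0.8], [0, 0, 0], 0], [[0, 0, 1], [0, 0, 0], 0], [[0, 0, 1], [0, 0, 0], 0]]}}

```text
time_s: 29.62
eef_pos: [0.579, -0.2827, 0.201]
ee_rot: [0.977, -0.216, 0.002, 0.0]
wrist_force: [-0.4, 0.2, -1.4]
opening: 0.0002
grasp_force: 0.0
```

Call:
{"api": "move_arm", "payload": {"commands": [[[0, 0.5, 0], [0, 0, 0], 0], [[0, 1, 0], [0, 0, 0], 0], [[0, 1, 0], [0, 0, 0], 0]]}}

```text
time_s: 30.0
eef_pos: [0.5781, -0.1283, 0.1979]
ee_rot: [0.977, -0.214, -0.001, -0.001]
wrist_force: [0.6, -0.6, -0.7]
opening: 0.0001
grasp_force: 0.0
```

Call:
{"api": "move_arm", "payload": {"commands": [[[-0.4, 0.5, 0], [0, 0, 0], 0], [[-0.6, 1, 0], [0, 0, 0], 0], [[-0.6, 1, 0], [0, 0, 0], 0], [[-0.6, 1, 0], [0, 0, 0], 0]]}}

```text
time_s: 30.5
eef_pos: [0.4868, 0.021, 0.1982]
ee_rot: [0.977, -0.213, -0.001, -0.0]
wrist_force: [0.8, -0.8, 0.2]
opening: 0.0
grasp_force: 0.0
```

```bash
python3 - <<'E'
from ov import *
s=env.sense();print(s['time_s'],s['eef_pos'],s['wrist_force'])
for n in('scene','top'):
    p=shot(n)
    for q in('pumice','start_top'): print(n,q,[(np.round(r['location'],3),round(r['score'],2)) for r in finder.mark_of(q,p)[:3]])
    # change round the knob and the button against the pre-run picture
    old=cv2.imread(f'pics/{n}0.png')[:,:,::-1].astype(float).mean(2);new=p['pixels'].astype(float).mean(2)
    for nm,l in(('button',(62,-72,86)),('knob',(-43,-74,90))):
        u,v=proj(p,dloc(D,Y,l))[0].round().astype(int); print(nm,np.abs(new-old)[v-6:v+7,u-6:u+7].mean().round(1))
E
```

```text
30.5 [0.48679585 0.02102677 0.19820571] [ 0.7634286  -0.80498408  0.16476299]
scene pumice [(array([0.269, 0.304, 0.002]), 0.82), (array([ 0.253,  0.455, -0.001]), 0.71), (array([ 0.528, -0.136,  0.06 ]), 0.69)]
scene start_top [(array([ 0.579, -0.283,  0.09 ]), 0.42), (array([ 0.504, -0.284,  0.07 ]), 0.31)]
button 4.3
knob 26.6
top pumice [(array([0.255, 0.457, 0.004]), 0.74), (array([ 0.531, -0.13 ,  0.06 ]), 0.69), (array([ 0.271,  0.303, -0.007]), 0.6)]
top start_top [(array([ 0.578, -0.279,  0.091]), 0.42)]
button 4.2
knob 12.4
```

The block lies on the rack, the knob is at three pips, and the button has come back up with the arm clear of everything.

```bash
python3 -c "
from plant import env
print(env.hand_in())"
```

```text
the job is handed in; nothing more can be done
None
```

I handed the job in, with no verdict returned: the pumice lies flat on the rack, the knob is turned to three pips (about 4° off the mark in the last picture), and start was then pressed fully in and came back up.

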